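Register the vial block on the shaker and set its speed lever to the marker

TASK

Get the shaker ready to run: first slide the black vial block across the shaker's platform, without lifting or tipping it, until it sits square and flush against both metal stops, the far one and the left one as the robot sees them. Then swing the lever on the control unit away from its idle end until it points straight at the small set marker on the scale, without running well past it. Leave the marker and everything else on the bench as they are.

Things in the scene. Friction and masses are not known exactly. Their poses are not given: they have to be found in the camera images.
- shaker: White orbital shaker, fixed. Level grey platform 210 (x) x 230 (y) mm, top 70 mm above the bench, with two aluminium stop bars 16 mm high on it: along the far edge (inner face at x = +90 mm, y -112 to +112) and the left edge (inner face at y = +105 mm, x -100 to +90). Near and right edges open. Origin: centre of its underside; x away from the robot, y left, z up at yaw 0.
- stop_corner (a point): The inside corner where the two stops' inner faces meet, on the platform's top, at (90, 105, 70) mm from the shaker's origin; axes as the shaker's.
- vial_block: Loose black plastic block 85 (x) x 127 (y) x 30 (z) mm carrying three rows of short glass vials (within 33 mm in x and 55 mm in y of its centre, tops 52 mm above its underside); about 0.5 kg. Lies flat on the shaker's platform. Origin: centre of its underside; axes along its edges, roughly as the shaker's.
- block_corner (a point): The block's far left lower corner (+42.5, +63.5, 0 mm from its origin), which belongs in the stop corner; axes as the block's.
- control: White control unit, fixed to the bench, 180 (x) x 240 (y) x 60 (z, flat top) mm, with a printed arc of scale ticks on its top. Origin: centre of its underside; axes like the shaker's. The pivot of lever and marker stands at (50, 0) mm from it.
- lever (a joint): Lever angle about its upright pivot, 0 (idle end) to 2.0 rad. At 1.0 it points along the control unit's -x; at 0 it is swung 1.0 rad to the robot's left (+y) of that. It grows counter-clockwise seen from above: the tip moves from left to right as the robot sees it. Stiff, stays where it is left; needs about 1.5 N at the knob.
- lever_pivot (a point): The lever's pivot axis, 79 mm above the bench, at the mid height of its bar.
- lever_tip (a point): End of the lever's bar, 92 mm from the pivot. Dark steel bar 12 mm wide, 10 mm thick, underside 14 mm above the housing's top; an upright black round knob, 22 mm across, stands on it 78 mm from the pivot, its top 55 mm above the housing (115 mm above the bench). The point's -x axis points out along the bar.
- marker (a joint): Angle of the set marker about the same pivot, with the same zero and sense as the lever: the lever is on the mark when the two joints are equal.
- marker_tip (a point): The inner point of the set marker, 96 mm from the pivot: a small pointed steel tab, 10 mm wide, 26 mm long and 6 mm high, just above the housing's top, on the scale. Its -x axis points outwards.
- solvent_bottle: Bystander: amber bottle, 68 mm across, 150 mm high. Origin: centre of the underside.
- beaker: Bystander: glass beaker, 70 mm across, 85 mm high. Origin: centre of the underside.
- stray_vial: Bystander: capped vial, 17 mm across, 45 mm high, standing on the bench. Origin: centre of the underside.
- top_vial: Bystander: capped vial, 17 mm across, 45 mm high, standing on the control unit's far right corner. Origin: centre of the underside.
- spatula: Bystander: steel spatula 180 mm long lying along x on the bench between the two units. Origin: the middle of its underside.

How it is judged:
By the outcome, as a careful person would: the job done as asked, in the order asked, and still so for the second after the job is handed in, with the robot touching nothing.
It also fails if it takes over 64 s, if anything falls off the work surface, if the arm or the gripper's body presses on something with over 40 N, if the wrist force passes 120 N, or if a joint passes its speed limit or range.

ROBOT

A 6-joint arm with a two-finger parallel gripper is mounted at the origin on the work surface. World frame = base frame: x ahead of the robot, y to its left, z up, the work surface at z = 0. Lengths are in mm, angles in degrees, forces in N, time in s.
With the tool pointing down it reaches from about 300 to 850 mm from the base axis. Payload 4.2 kg.
Tool frame: the origin (TCP) lies midway between the tips of the shut fingers; the grasp point (between the pads) lies 19 mm behind it; z points along the fingers, y is the line along which they close (so a half turn about z gives the same grasp; the last joint's range is limited). The gripper opens to 91 mm and grips with 3 to 60 N. Pads are 32 mm wide; open, the fingers measure 118 mm over their backs; the gripper's body (76 mm by 178 mm) begins 60 mm behind the grasp point.
Start: joints at [72.938, 18.312, 89.639, -0, 72.044, -1.146], TCP at [157.69, 552.971, 213.976] pointing down, gripper open.
Joint ranges: [-177.97, 177.97], [-48.28, 115.42], [12.27, 149.76], [-77.06, 257.06], [2.81, 150.46], [-146.56, 146.56]. Speed limits (degrees/s): [147.25, 147.25, 180, 180, 180, 180].

INTERFACE

Orientations are given as [roll, pitch, yaw] about the fixed x, y, z axes, in that order (R = Rz(yaw) Ry(pitch) Rx(roll)).
In Python, from workcell import env gives the robot as it stands.
- The arm moves only by the tool send_rows, never from a script. Its argument "steps" is a list that holds one entry, the list of rows, each a list of 5 numbers: the shift along the tool's x, y, z scaled (see below), then the turn about the tool's z scaled (see below), then the opening, from 0 (shut) to 1 (fully open). In form: [[[dx, dy, dz, yaw, fingers], ...]]. A call has 1 to 5 rows; each row shifts and turns the commanded pose from where the row before left it, along the tool's axes as they then stand; what a row does not reach is not made up. The controller multiplies each number of a shift by 0.04 m and each number of a turn by 0.12 rad. A row lasts 1/12 s, in which the tool goes at most 41.7 mm and 7.16 degrees, less where a joint would pass 70% of its speed; a pose out of reach is approached as far as the arm can. A call with a number of a shift or a turn outside -1 to 1 is refused whole. A call with a gripper value outside its range is refused whole. The fingers move at their own pace and stop on an object; "squeeze" is the grip in N (left out, the last holds). Time passes only in rows, so rows that do not move let the fingers close. It gives the time, the measured TCP pose, the force, the opening and the grip force at its end, in the units of the state.
- env.state(): the state, without advancing time (a new reading comes with each control period).
- env.grab_frame(name): name is "side" or "top" or "wrist"; returns a dict with "pixels" (480x640x3 uint8, red, green, blue), "depth" (480x640 float32, mm along the optical axis (not along the pixel's ray), 0 where there is no reading), "intrinsics" (3x3 intrinsics, pixels), "cam_to_world" (4x4, takes a point from camera to world coordinates). Camera axes: x right, y down, z forward; pixel columns grow to the right and rows downward; lengths in mm; the calibration is good to about 2 mm. A picture is of the moment at which its call begins.
- env.job_done(): hands the job in; it is judged then, once.
The state is a dict: "time_s": time; "qpos": joint angles; "qvel": joint speeds; "effort": joint torques, N m; "ee_pos": TCP position; "ee_rot": TCP orientation; "force": force on the tool from outside, world axes, zero at the start; "torque": the same for the moment, N m; "gripper_width": finger opening in mm; "gripper_force": force on a finger pad.
Only numpy, scipy, OpenCV 4.12 (cv2) and the standard library are available. Lean on these libraries where they do the work, as an engineer would, in place of code of your own. Each camera call takes 0.05 s, during which the arm holds its last target. There are 200 camera calls.

## Working session

There is one attempt and no reset: what is moved stays moved. The work goes in short steps, Python scripts to look and compute and a tool call to move; the robot and the scene stay as the last step left them, time stands still between calls to the robot, and variables do not carry over. Pictures are saved under pics/ and viewed, at most 10 in all, crops included, and the job is handed in when it is done.

Besides the shell and the picture viewer there is one more tool, called after "Request:" as a command line: name --argument value ..., lists and objects as JSON in quotes. send_rows: Moves the arm, as the interface text tells. Shifts and turns lie within -1 to 1; 1 stands for 0.04 m of shift or 0.12 rad of turn. Its arguments: {"type":"object","properties":{"steps":{"type":"array"},"squeeze":{"type":"number"}},"required":["steps"]}

```bash
mkdir -p pics
cat > h.py <<'E'
import numpy as np, cv2
from workcell import env
def grab(n):
    f=env.grab_frame(n); return f
def save(f,name): cv2.imwrite('pics/'+name,f['pixels'][:,:,::-1])
def cloud(f):
    K=np.array(f['intrinsics']);d=f['depth'];v,u=np.indices(d.shape)
    P=np.stack([(u-K[0,2])/K[0,0]*d,(v-K[1,2])/K[1,1]*d,d,np.ones_like(d)],-1)
    W=(P@np.array(f['cam_to_world']).T)[...,:3]; W[d==0]=np.nan; return W
E
python3 - <<'E'
from h import *
s=env.state();print(s)
for n in ('top','side'):
    f=grab(n);save(f,n+'0.png');np.savez('/tmp/'+n,**f)
    print(n,np.round(f['cam_to_world'],3).tolist(),f['intrinsics'])
E
```

```text
{'time_s': 0.0, 'qpos': array([ 7.29390836e+01,  1.83520994e+01,  8.97070543e+01, -4.01212040e-04,
        7.20432143e+01, -1.14734149e+00]), 'qvel': array([-0.00499142, -0.01308697, -0.03397097, -0.05877769, -0.01718112,
       -0.1078196 ]), 'effort': array([ 2.76925595e-03, -4.12465811e+01, -2.31981969e+01,  7.29420106e-02,
        4.56075592e-02, -1.44909804e-04]), 'ee_pos': array([157.52375199, 552.47410975, 213.11129271]), 'ee_rot': array([-1.79897645e+02, -1.66839957e-03,  1.64086548e+02]), 'force': array([-0.43108435, -0.14760504,  0.14743879]), 'torque': array([-0.0392003 ,  0.02858869, -0.05792823]), 'gripper_force': 0.0, 'gripper_width': 91.11762747340508}
top [[0.069, -0.975, 0.211, 235.587], [-0.998, -0.068, 0.012, -13.839], [0.002, -0.211, -0.978, 1437.908], [0.0, 0.0, 0.0, 1.0]] [[586.27327881   0.         323.47496527]
 [  0.         586.27327881 236.62231531]
 [  0.           0.           1.        ]]
side [[0.898, -0.288, 0.334, 186.732], [-0.441, -0.581, 0.685, -729.559], [-0.003, -0.762, -0.648, 761.705], [0.0, 0.0, 0.0, 1.0]] [[468.68435019   0.         321.88646645]
 [  0.         468.68435019 233.86253186]
 [  0.           0.           1.        ]]
```

View pics/top0.png

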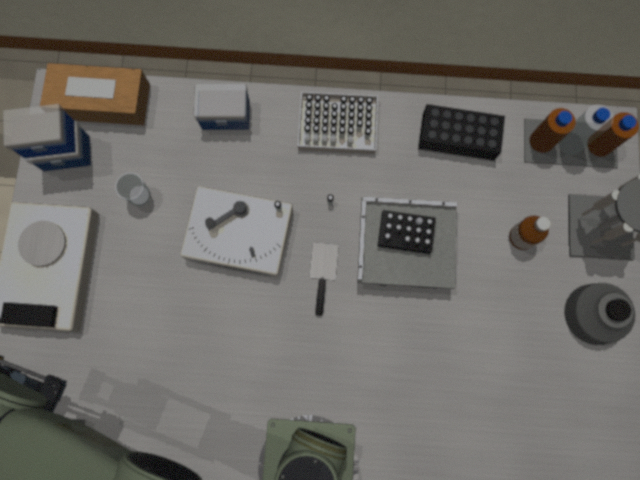

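View pics/side0.png

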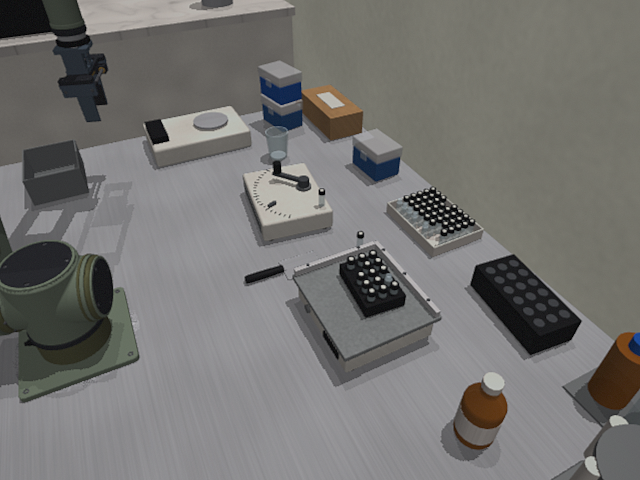

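The top view shows the shaker platform at about px (360-457, 200-288), with its stops along the top and left edges. The block is at about (407,232). The control unit is at about (238,230), with the pivot near (240,209), the knob near (211,222) and the marker near (253,253). In the side view nothing hides the platform or the lever.

```bash
cat > m.py <<'E'
from h import *
def rect(m,W):
    p=W[m][:,:2].astype(np.float32); r=cv2.minAreaRect(p); return np.round(r[0],1),np.round(r[1],1),round(r[2],2),len(p)
def big(m):
    n,l,st,_=cv2.connectedComponentsWithStats(m.astype(np.uint8)); return l==1+np.argmax(st[1:,4])
def measure(f,tag):
    W=cloud(f);px=f['pixels'].astype(int);x,y,z=W[...,0],W[...,1],W[...,2]
    br=px.max(2)
    sh=(abs(y+190)<170)&(abs(x-560)<200)
    co=(abs(y-200)<170)&(abs(x-560)<200)
    m=sh&(z>60)&(z<76)&(br>70);m=big(m);print(tag,'platform',rect(m,W),np.nanmedian(z[m]))
    m=sh&(z>80)&(z<91)&(br>110);print(tag,'bars',rect(m,W) if m.sum()>5 else 0, np.nanmedian(z[m]))
    m=sh&(z>94)&(z<106)&(br<70);print(tag,'block',rect(m,W),np.nanmedian(z[m]))
    m=co&(z>54)&(z<66)&(br>110);m=big(m);print(tag,'control',rect(m,W),np.nanmedian(z[m]))
    m=co&(z>105)&(z<118)&(br<90);print(tag,'knob',np.nanmedian(W[m],0),m.sum())
    m=co&(z>72)&(z<120)&(br<110);print(tag,'lever',rect(m,W))
    return W
E
python3 - <<'E'
from m import *
for n in ('top','side'):
    f=dict(np.load(f'/tmp/{n}.npz')); W=measure(f,n)
    if n=='top':
        for u,v in [(240,209),(211,222),(253,253),(278,204),(407,232),(370,202),(361,240),(430,280)]: print((u,v),np.round(W[v,u],1),f['pixels'][v,u])
f=dict(np.load('/tmp/top.npz'));p=f['pixels'][:,:,::-1]
a=cv2.resize(p[180:280,175:300],None,fx=6,fy=6,interpolation=2)[:580]
cv2.imwrite('pics/c1.png',a)
f=dict(np.load('/tmp/side.npz'));p=f['pixels'][:,:,::-1]
cv2.imwrite('pics/c2.png',cv2.resize(p[235:375,285:445],None,fx=4,fy=4,interpolation=2))
E
```

```text
top platform (array([ 526.4, -197.6]), array([198.4, 231. ]), 0.44, 5245) 70.02238631379873
top bars (array([ 586.3, -149.3]), array([151.8, 299.8]), 41.13, 651) 85.84716748279357
top block (array([ 551.9, -191.2]), array([127.4,  85.4]), 85.53, 1152) 100.1096788402865
top control (array([536.8, 214.9]), array([239.4, 179.6]), 82.95, 6162) 60.354567391096225
top knob [537.06459252 267.84291    113.79037189] 55
top lever (array([564.3, 195.7]), array([127.7, 141.7]), 62.45, 392)
(240, 209) [578.8 205.   91.6] [68 69 71]
(211, 222) [536.7 264.8 116.8] [65 64 65]
(253, 253) [479.  167.1  70.1] [74 74 75]
(278, 204) [593.2 114.6 106.9] [129 130 134]
(407, 232) [ 543.9 -189.   119.1] [32 32 31]
(370, 202) [ 622.2 -103.    74.7] [81 82 80]
(361, 240) [525.3 -86.   83.8] [159 159 161]
(430, 280) [ 443.7 -254.1   69. ] [109 110 105]
side platform (array([ 534.5, -201. ]), array([208.5, 230.8]), 0.57, 6067) 69.55061750546122
side bars (array([ 588.5, -150.9]), array([153.7, 298.9]), 41.59, 737) 85.26472837698361
side block (array([ 554.7, -193.9]), array([127.9,  85.7]), 85.42, 970) 99.33778374045045
side control (array([539. , 212.1]), array([243.6, 178.7]), 83.09, 3145) 59.29476167903965
side knob [540.52312128 263.68278145 112.49710685] 54
side lever (array([579.8, 197.3]), array([ 46.8, 184.5]), 20.88, 349)
```

View pics/c1.png

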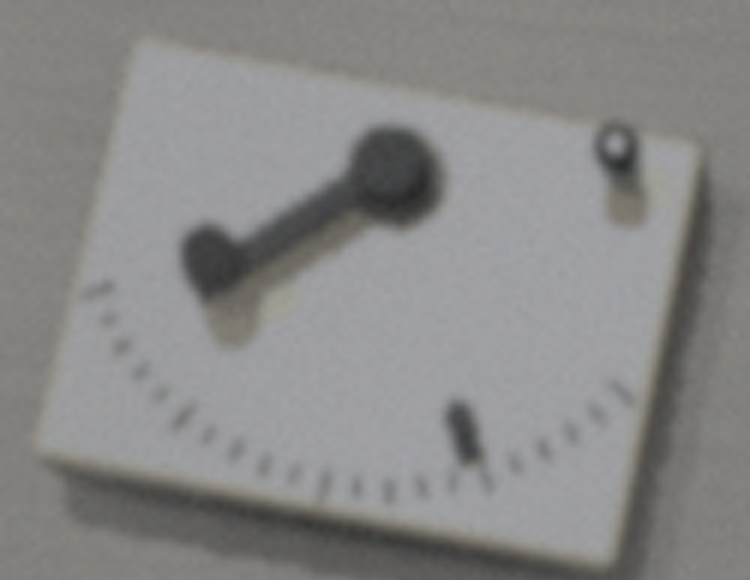

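The crop shows the lever at its idle end, pointing left and down, with the knob at about crop px (210,258). The marker is at about (463,430) and the top vial at (617,150). Block yaw is about -4.5°, shaker yaw about +0.5° and control yaw about -7°.

Plan:
1. Push +y on the block's right face with two fingers spread along x.
2. Push +x on the near face.
3. Swing the lever.

I'll turn the tool first.

Request:
send_rows --steps '[[[0,0,0,1,0.45],[0,0,0,1,0.45],[0,0,0,1,0.45],[0,0,0,1,0.45],[0,0,0,1,0.45]]]'

```text
time_s: 0.52
ee_pos: [157.6, 552.7, 213.5]
ee_rot: [-179.9, 0.0, 129.4]
force: [-0.5, -0.4, 0.2]
gripper_width: 60.5
gripper_force: 0.0
```

Request:
send_rows --steps '[[[0,0,0,1,0.45],[0,0,0,1,0.45],[0,0,0,1,0.45],[0,0,0,1,0.45],[0,0,0,1,0.45]]]'

```text
time_s: 0.93
ee_pos: [157.6, 552.7, 213.5]
ee_rot: [-180.0, 0.1, 95.0]
force: [0.0, 0.9, -0.1]
gripper_width: 40.8
gripper_force: 0.0
```

Request:
send_rows --steps '[[[0,0,0,0.7,0.45],[-0.9,0.4,0,0,0.45],[-0.9,0.4,0,0,0.45],[-0.9,0.4,0,0,0.45],[-0.9,0.4,0,0,0.45]]]'

```text
time_s: 1.35
ee_pos: [223.1, 407.7, 213.4]
ee_rot: [-180.0, 0.1, 90.6]
force: [0.8, 0.4, -0.6]
gripper_width: 40.7
gripper_force: 0.0
```

Request:
send_rows --steps '[[[-0.9,0.42,0,0,0.45],[-0.9,0.42,0,0,0.45],[-0.9,0.42,0,0,0.45],[-0.9,0.42,0,0,0.45],[-0.9,0.42,0,0,0.45]]]'

```text
time_s: 1.77
ee_pos: [308.7, 228.4, 213.8]
ee_rot: [180.0, 0.0, 90.6]
force: [1.9, 0.1, -0.7]
gripper_width: 41.2
gripper_force: 0.0
```

Request:
send_rows --steps '[[[-0.9,0.42,0,0,0.45],[-0.9,0.42,0,0,0.45],[-0.9,0.42,0,0,0.45],[-0.9,0.42,0,0,0.45],[-0.9,0.42,0,0,0.45]]]'

```text
time_s: 2.18
ee_pos: [394.3, 49.1, 213.9]
ee_rot: [180.0, -0.0, 90.5]
force: [0.7, -0.3, -0.9]
gripper_width: 40.7
gripper_force: 0.0
```

Request:
send_rows --steps '[[[-0.9,0.42,0,0,0.45],[-0.9,0.42,0,0,0.45],[-0.9,0.42,0,0,0.45],[-0.9,0.42,0,0,0.45],[-0.9,0.42,0,0,0.45]]]'

```text
time_s: 2.6
ee_pos: [479.9, -130.2, 213.6]
ee_rot: [-180.0, -0.0, 90.5]
force: [0.6, 0.7, 0.3]
gripper_width: 40.9
gripper_force: 0.0
```

Request:
send_rows --steps '[[[-0.9,0.42,0,0,0.45],[-0.9,0.42,0,0,0.45],[-0.9,0.4,0,0,0.45],[-0.5,0,0,0,0.45],[0,0,0,0,0.45]]]'

```text
time_s: 3.02
ee_pos: [530.9, -259.8, 212.6]
ee_rot: [-179.9, 0.1, 90.3]
force: [0.1, -0.3, -0.5]
gripper_width: 41.1
gripper_force: 0.0
```

Run:
```python
from m import *
f=grab('wrist');save(f,'w1.png');s=env.state();print(s['ee_pos'],s['ee_rot'],s['force']);np.savez('/tmp/w',**f)
```

```text
[ 530.31560315 -257.34829621  212.7054411 ] [-1.79901876e+02 -5.60971744e-02  9.03472491e+01] [-0.41223909  0.01889118 -0.24496142]
```

View pics/w1.png

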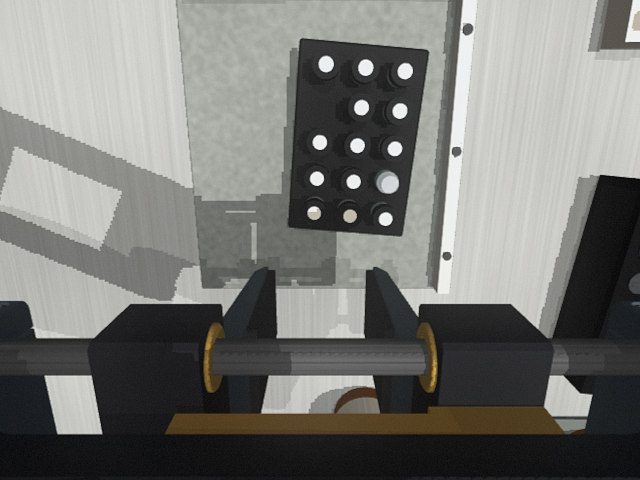

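The wrist view shows the block's right (lower) edge running from px (290,225) to (402,235). The far stop is on the right at about column 450, and the fingers at columns 265 and 370 lie inside the block's span. I'll measure from this frame.

```bash
cat >> m.py <<'E'
def wmeas(f):
    W=cloud(f);br=f['pixels'].astype(int).max(2);x,y,z=W[...,0],W[...,1],W[...,2]
    v=np.indices(z.shape)[0]<262
    m=big(v&(abs(z-100)<6)&(br<75));print('block',rect(m,W),np.nanmedian(z[m]))
    m=v&(abs(z-86)<3)&(br>150);print('bar n',m.sum())
    a=W[m&(y<-120)]; 
    if len(a): print('farbar x range by y',[(int(c),np.round(np.percentile(a[abs(a[:,1]-c)<10,0],[1,99]),1).tolist()) for c in (-260,-220,-180,-140) if (abs(a[:,1]-c)<10).sum()>5])
    b=W[m&(x<600)&(y>-120)]
    if len(b): print('leftbar y range by x',[(int(c),np.round(np.percentile(b[abs(b[:,0]-c)<10,1],[1,99]),1).tolist()) for c in (470,510,550,590) if (abs(b[:,0]-c)<10).sum()>5])
    m=v&(abs(z-70)<4)&(br>75)&(abs(y+200)<150);print('plat',rect(big(m),W),np.nanmedian(z[m]))
    return W
E
python3 - <<'E'
from m import *
f=dict(np.load('/tmp/w.npz'));W=wmeas(f)
t=dict(np.load('/tmp/top.npz'));T=cloud(t)
m=(T[...,2]>20)&(T[...,2]<148)&(abs(T[...,0]-540)<100)&(abs(T[...,1]+450)<90);print('bottle',np.nanmin(T[m],0),np.nanmax(T[m],0))
E
```

```text
block (array([ 554. , -192.5]), array([127.5,  84.3]), 85.54, 14294) 99.88497406771634
bar n 3410
farbar x range by y [(-260, [625.1, 634.8]), (-220, [624.9, 634.7]), (-180, [624.4, 634.3]), (-140, [624.2, 633.9])]
plat (array([ 527.2, -192.6]), array([196.2, 192.8]), 0.3, 44362) 69.89847603753975
bottle [ 544.19337434 -523.04980535   20.36617341] [ 611.99613626 -456.0019534   147.97194842]
```

Request:
send_rows --steps '[[[-0.6,0.35,0.5,0,0.45],[-0.5,0.25,0.7,0,0.45],[0,0,0.8,0,0.45],[0,0,0.8,0,0.45],[0,0,0.4,0,0.45]]]'

```text
time_s: 3.48
ee_pos: [552.5, -297.0, 81.8]
ee_rot: [-179.6, -0.2, 90.5]
force: [-0.4, 0.1, 0.1]
gripper_width: 41.0
gripper_force: 0.0
```

Request:
send_rows --steps '[[[0,0,0.1,0,0.45],[0,0,0,0,0.45],[0,0,0,0,0.45]]]'

```text
time_s: 3.73
ee_pos: [555.7, -299.0, 83.2]
ee_rot: [179.9, 0.0, 90.6]
force: [0.0, -0.7, 0.6]
gripper_width: 41.2
gripper_force: 0.0
```

Request:
send_rows --steps '[[[0.2,0,0.1,0,0.45],[0.2,0,0,0,0.45],[0.15,0,0,0,0.45],[0.15,0,0,0,0.45],[0.15,0,0,0,0.45]]]'

```text
time_s: 4.15
ee_pos: [555.7, -265.7, 78.9]
ee_rot: [179.8, 0.1, 90.5]
force: [1.5, -2.7, -0.1]
gripper_width: 41.1
gripper_force: 1.9
```

Request:
send_rows --steps '[[[0.12,0,0,0,0.45],[0.12,0,0,0,0.45],[0.12,0,0,0,0.45],[0.1,0,0,0,0.45],[0,0,0,0,0.45]]]'

```text
time_s: 4.57
ee_pos: [554.8, -246.9, 78.7]
ee_rot: [179.9, 0.0, 90.6]
force: [0.8, -3.1, 2.1]
gripper_width: 40.8
gripper_force: 1.5
```

Contact made at about 3 N. Continuing in small steps until the force rises.

Request:
send_rows --steps '[[[0.08,0,0,0,0.45],[0.05,0,0,0,0.45],[0,0,0,0,0.45]]]'

```text
time_s: 4.82
ee_pos: [554.7, -242.4, 78.5]
ee_rot: [179.9, 0.1, 90.5]
force: [0.3, -5.6, 3.7]
gripper_width: 40.8
gripper_force: 2.3
```

Request:
send_rows --steps '[[[0.05,0,0,0,0.45],[0.03,0,0,0,0.45],[0,0,0,0,0.45]]]'

```text
time_s: 5.07
ee_pos: [554.7, -239.4, 78.5]
ee_rot: [179.9, 0.1, 90.5]
force: [0.3, -5.7, 4.1]
gripper_width: 40.6
gripper_force: 2.6
```

Run:
```python
from m import *
s=env.state();print(s['ee_pos'],s['force'])
wmeas(grab('wrist'))
measure(grab('top'),'top')
```

```text
[ 554.71883298 -239.43034632   78.50447428] [ 0.3027093  -5.73209535  4.10597475]
block (array([ 548. , -165.6]), array([84.9, 92.3]), 0.45, 34824) 99.86047803053906
bar n 6096
farbar x range by y [(-220, [624.4, 634.4]), (-180, [624.2, 634.0]), (-140, [623.9, 633.8])]
plat (array([ 463.1, -167.7]), array([ 68.6, 110.5]), 0.55, 40206) 69.87002380785992
top platform (array([ 464.8, -124.3]), array([71.1, 87.4]), 79.04, 763) 70.03639571066947
top bars (array([ 560. , -106.3]), array([111. , 239.4]), 57.61, 536) 85.86032944460499
top block (array([ 545.3, -144.3]), array([ 84.3, 101.2]), 0.28, 779) 100.06546953326188
top control (array([536.7, 214.6]), array([240.1, 180.6]), 82.87, 6244) 60.35705611696335
top knob [537.41682624 267.42425038 113.71716052] 57
top lever (array([564.3, 195.6]), array([135. , 136.2]), 64.49, 370)
```

Request:
send_rows --steps '[[[0.03,0,0,0,0.45],[0.02,0,0,0,0.45],[0,0,0,0,0.45]]]'

```text
time_s: 5.42
ee_pos: [554.7, -238.5, 78.5]
ee_rot: [179.9, 0.2, 90.6]
force: [0.1, -9.5, 3.6]
gripper_width: 41.2
gripper_force: 4.1
```

Request:
send_rows --steps '[[[0.03,0,0,0,0.45],[0.02,0,0,0,0.45],[0,0,0,0,0.45]]]'

```text
time_s: 5.67
ee_pos: [554.7, -238.5, 78.5]
ee_rot: [179.9, 0.4, 90.6]
force: [-0.5, -14.0, 1.9]
gripper_width: 40.9
gripper_force: 6.9
```

Request:
send_rows --steps '[[[-0.4,0,0,0,0.45],[-0.1,0,-0.9,0,0.45],[0,0,-1,0,0.45],[0.2,-0.7,-0.2,-1,0.45],[0,0,0,-1,0.45]]]'

```text
time_s: 6.08
ee_pos: [524.1, -245.8, 164.7]
ee_rot: [180.0, -0.1, 104.6]
force: [-0.6, -0.0, -0.6]
gripper_width: 41.0
gripper_force: 0.0
```

Request:
send_rows --steps '[[[0,0,0,-1,0.45],[0,0,0,-1,0.45],[0,0,0,-1,0.45],[0,0,0,-1,0.45],[0,0,0,-1,0.45]]]'

```text
time_s: 6.5
ee_pos: [525.5, -245.9, 160.9]
ee_rot: [179.9, -0.3, 139.0]
force: [-0.8, -0.7, 0.1]
gripper_width: 40.7
gripper_force: 0.0
```

Request:
send_rows --steps '[[[0,0,0,-1,0.45],[0,0,0,-1,0.45],[0,0,0,-1,0.45],[0,0,0,-1,0.45],[0,0,0,-1,0.45]]]'

```text
time_s: 6.92
ee_pos: [525.6, -245.8, 160.9]
ee_rot: [179.8, -0.2, 173.3]
force: [-0.5, -0.1, -0.7]
gripper_width: 41.3
gripper_force: 0.0
```

Request:
send_rows --steps '[[[0,0,0,-1,0.45],[0,0,0,-0.1,0.45],[0,0,0,0,0.45]]]'

```text
time_s: 7.17
ee_pos: [525.9, -246.3, 161.2]
ee_rot: [179.9, -0.1, -179.6]
force: [0.9, 0.3, -1.3]
gripper_width: 41.1
gripper_force: 0.0
```

Run:
```python
from m import *
s=env.state();print(s['ee_pos'],s['ee_rot'],s['qpos'])
measure(grab('top'),'top');measure(grab('side'),'side')
```

```text
[ 525.87592725 -246.31107948  161.15479842] [ 1.79858528e+02 -1.07892644e-01 -1.79573363e+02] [-2.62773434e+01  2.10425232e+01  9.34515855e+01  8.54927617e-02
  6.56658747e+01 -1.16739184e+02]
top platform (array([ 465.6, -133.7]), array([102.2,  77.1]), 89.91, 1083) 69.83762540001499
top bars (array([ 568.8, -117.6]), array([126.7, 256. ]), 51.85, 601) 85.68457501263902
top block (array([ 545.7, -156.6]), array([ 84.5, 125.7]), 1.17, 829) 99.77143334201537
top control (array([536.8, 214.2]), array([240.4, 180.2]), 82.78, 6264) 60.3456595728336
top knob [536.87124072 267.02971564 114.2154263 ] 56
top lever (array([564.5, 195.3]), array([134.8, 135.9]), 64.34, 371)
side platform (array([ 534.6, -199.7]), array([210.8, 231.4]), 0.53, 6474) 69.43024102328854
side bars (array([ 557.6, -178.8]), array([ 72.1, 298.7]), 41.93, 374) 85.24862394226
side block (array([ 547.4, -160.1]), array([ 84.4, 126. ]), 0.56, 630) 99.3208046325484
side control (array([539.1, 211.7]), array([243.1, 179.6]), 83.37, 3219) 59.26674273867957
side knob [540.13349612 264.34842909 112.48954356] 52
side lever (array([580.2, 197.2]), array([ 47., 183.]), 20.82, 341)
```

Request:
send_rows --steps '[[[0.7,0.7,0,0,0.7],[0.65,0.7,0,0,0.7],[0,0.75,0.4,0,0.7],[0,0,0.8,0,0.7],[0,0,0.6,0,0.7]]]'

```text
time_s: 7.68
ee_pos: [471.0, -159.9, 89.4]
ee_rot: [180.0, 0.0, -179.4]
force: [1.1, -0.9, -0.8]
gripper_width: 63.8
gripper_force: 0.0
```

Request:
send_rows --steps '[[[0,0,0.25,0,0.7],[0,0,0,0,0.7],[0,0,0,0,0.7]]]'

```text
time_s: 7.93
ee_pos: [472.0, -161.7, 80.2]
ee_rot: [180.0, -0.0, -179.5]
force: [-0.1, -0.0, -0.1]
gripper_width: 63.9
gripper_force: 0.0
```

Request:
send_rows --steps '[[[-0.2,0,0.03,0,0.7],[-0.15,0,0,0,0.7],[-0.12,0,0,0,0.7],[-0.12,0,0,0,0.7],[-0.12,0,0,0,0.7]]]'

```text
time_s: 8.35
ee_pos: [498.3, -161.6, 79.3]
ee_rot: [-180.0, -0.3, -179.4]
force: [-7.3, -2.0, 4.9]
gripper_width: 63.7
gripper_force: 3.8
```

Request:
send_rows --steps '[[[-0.12,0,0,0,0.7],[-0.12,0,0,0,0.7],[-0.1,0,0,0,0.7],[-0.08,0,0,0,0.7],[0,0,0,0,0.7]]]'

```text
time_s: 8.77
ee_pos: [516.4, -161.5, 79.3]
ee_rot: [-180.0, -0.1, -179.4]
force: [-4.4, -1.6, 2.7]
gripper_width: 63.6
gripper_force: 2.3
```

Request:
send_rows --steps '[[[-0.04,0,0,0,0.7],[-0.03,0,0,0,0.7],[0,0,0,0,0.7]]]'

```text
time_s: 9.02
ee_pos: [518.3, -161.5, 79.3]
ee_rot: [-180.0, -0.2, -179.4]
force: [-6.6, -2.1, 3.6]
gripper_width: 63.8
gripper_force: 3.1
```

Request:
send_rows --steps '[[[-0.04,0,0,0,0.7],[-0.03,0,0,0,0.7],[0,0,0,0,0.7]]]'

```text
time_s: 9.27
ee_pos: [521.2, -161.4, 79.3]
ee_rot: [-180.0, -0.2, -179.4]
force: [-6.0, -1.7, 3.2]
gripper_width: 63.9
gripper_force: 2.9
```

Request:
send_rows --steps '[[[-0.03,0,0,0,0.7],[-0.02,0,0,0,0.7],[0,0,0,0,0.7]]]'

```text
time_s: 9.52
ee_pos: [521.3, -161.4, 79.3]
ee_rot: [-180.0, -0.4, -179.4]
force: [-10.3, -2.8, 7.0]
gripper_width: 63.5
gripper_force: 5.3
```

Request:
send_rows --steps '[[[-0.03,0,0,0,0.7],[-0.02,0,0,0,0.7],[0,0,0,0,0.7]]]'

```text
time_s: 9.77
ee_pos: [521.2, -161.4, 79.3]
ee_rot: [180.0, -0.7, -179.4]
force: [-15.5, -1.9, 10.6]
gripper_width: 63.5
gripper_force: 7.7
```

Both axes stalled, so the block is seated. I'll back off and check.

Request:
send_rows --steps '[[[0.3,0,0,0,0.7],[0.5,0,-0.3,0,0.7],[0.5,0,-1,0,0.7],[0.8,0,-1,0,0.7],[0.8,0,-1,0,0.7]]]'

```text
time_s: 10.18
ee_pos: [423.9, -162.1, 195.0]
ee_rot: [-180.0, 0.1, -179.4]
force: [0.0, -1.1, -0.6]
gripper_width: 63.8
gripper_force: 0.0
```

Request:
send_rows --steps '[[[0.6,0,-0.5,0,0.7],[0,0,0,0,0.7],[0,0,0,0,0.7]]]'

```text
time_s: 10.43
ee_pos: [400.7, -162.7, 215.2]
ee_rot: [-179.9, 0.3, -179.5]
force: [-0.2, 0.4, -1.0]
gripper_width: 64.2
gripper_force: 0.0
```

Run:
```python
from m import *
s=env.state();print(s['ee_pos'],s['ee_rot'])
f=grab('wrist');wmeas(f)
t=grab('side');measure(t,'side');t2=grab('top');measure(t2,'top');np.savez('/tmp/top2',**t2);np.savez('/tmp/side2',**t)
p=t['pixels'][:,:,::-1];a=cv2.resize(p[235:365,285:445],(640,520),interpolation=2)
cv2.imwrite('pics/c3.png',a);save(f,'w3.png')
```

```text
[ 400.65906292 -162.73271915  215.19112975] [-179.88373971    0.32413668 -179.47519954]Traceback (most recent call last):
  File "<stdin>", line 3, in <module>
  File "m.py", line 21, in wmeas
    m=big(v&(abs(z-100)<6)&(br<75));print('block',rect(m,W),np.nanmedian(z[m]))
  File "m.py", line 5, in big
    n,l,st,_=cv2.connectedComponentsWithStats(m.astype(np.uint8)); return l==1+np.argmax(st[1:,4])
                                                                               ~~~~~~~~~^^^^^^^^^^
    return _wrapfunc(a, 'argmax', axis=axis, out=out, **kwds)
    return bound(*args, **kwds)
ValueError: attempt to get argmax of an empty sequence
```

Run:
```python
from m import *
t=grab('side');measure(t,'side');t2=grab('top');measure(t2,'top');np.savez('/tmp/top2',**t2);np.savez('/tmp/side2',**t)
p=t['pixels'][:,:,::-1];a=cv2.resize(p[235:365,285:445],(640,520),interpolation=2)
cv2.imwrite('pics/c3.png',a)
```

```text
side platform (array([ 534.6, -200.5]), array([210.2, 229.7]), 0.39, 7030) 69.42106891285079
side bars (array([ 581.8, -157.6]), array([134.9, 298.7]), 41.26, 428) 85.2278140730561
side block (array([ 581.2, -159.2]), array([ 85.1, 127.3]), 0.65, 830) 99.2617588126497
side control (array([456.1, 165.7]), array([126.1,  25. ]), 83.04, 231) 59.01578263732608
side knob [596.12247754 110.67141939 106.40406905] 2
side lever (array([597. , 112.4]), array([18.5, 12.2]), 63.8, 33)
top platform (array([ 577.5, -267.8]), array([ 88.4, 101.2]), 88.92, 1172) 69.99773437992928
top bars (array([ 555.5, -195.3]), array([156.9, 226.7]), 0.4, 539) 85.67332372690885
top block (array([ 578.9, -156.2]), array([ 85.1, 126.3]), 1.01, 891) 100.16674493920254
top control (array([536.6, 214.6]), array([239.5, 180.1]), 82.74, 6249) 60.33370507527161
top knob [536.82811958 267.11242758 114.06497363] 57
top lever (array([564.6, 195.9]), array([122.4, 147.8]), 59.57, 383)
```

View pics/c3.png

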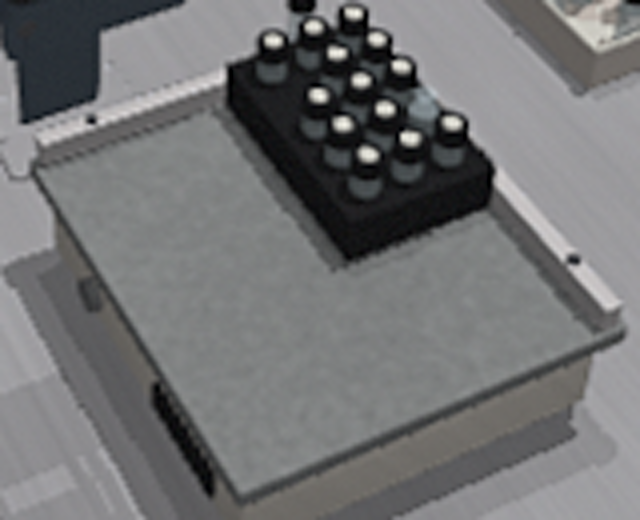

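The crop shows the block seated in the corner, with no gap visible at either stop and its edges parallel to them. The side camera puts the block corner at about (623.3,-95.4) against a stop corner of about (623.7,-95.0). I'll turn back to yaw 90 for a closer wrist view and a confirming nudge in y.

Request:
send_rows --steps '[[[0,-0.9,0,0,0.45],[0,-0.9,0,0,0.45],[0,-0.9,0,0,0.45],[-0.9,-0.6,0,0,0.45],[-0.9,0,0,1,0.45]]]'

```text
time_s: 11.0
ee_pos: [472.4, -297.2, 211.3]
ee_rot: [-179.9, -0.1, 173.3]
force: [0.2, -1.1, -0.0]
gripper_width: 41.2
gripper_force: 0.0
```

Request:
send_rows --steps '[[[0,0,0,1,0.45],[0,0,0,1,0.45],[0,0,0,1,0.45],[0,0,0,1,0.45],[0,0,0,1,0.45]]]'

```text
time_s: 11.42
ee_pos: [472.5, -292.4, 210.8]
ee_rot: [-180.0, -0.2, 139.0]
force: [-0.7, 0.0, 0.9]
gripper_width: 40.9
gripper_force: 0.0
```

Request:
send_rows --steps '[[[0,0,0,1,0.45],[0,0,0,1,0.45],[0,0,0,1,0.45],[0,0,0,1,0.45],[0,0,0,1,0.45]]]'

```text
time_s: 11.83
ee_pos: [472.4, -292.4, 211.0]
ee_rot: [-179.9, -0.1, 104.6]
force: [-0.2, 0.6, -0.1]
gripper_width: 41.2
gripper_force: 0.0
```

Request:
send_rows --steps '[[[0,0,0,1,0.45],[0,0,0,1,0.45],[0,0.9,0,0.1,0.45],[0,0.9,0,0,0.45],[0,0.4,0,0,0.45]]]'

```text
time_s: 12.25
ee_pos: [563.8, -291.0, 210.6]
ee_rot: [180.0, -0.1, 90.6]
force: [0.3, -0.1, 0.9]
gripper_width: 41.2
gripper_force: 0.0
```

Request:
send_rows --steps '[[[0,0,0,0,0.45],[0,0,0,0,0.45]]]'

```text
time_s: 12.42
ee_pos: [560.2, -290.9, 210.5]
ee_rot: [-179.8, -0.1, 90.6]
force: [-1.3, -0.1, -0.1]
gripper_width: 41.0
gripper_force: 0.0
```

Run:
```python
from m import *
s=env.state();print(s['ee_pos'],s['ee_rot'])
f=grab('wrist');save(f,'w4.png');wmeas(f)
```

```text
[ 560.20936171 -290.87374348  210.45769326] [-1.79781134e+02 -1.10233358e-01  9.05987465e+01]
block (array([ 581.6, -177.4]), array([84.5, 84.9]), 0.62, 11284) 99.91307532581206
bar n 2851
farbar x range by y [(-260, [625.2, 634.7]), (-220, [625.0, 634.6]), (-180, [627.3, 634.3]), (-140, [626.9, 634.0])]
plat (array([ 527.7, -220.9]), array([196.1, 186.6]), 0.6, 48817) 69.88582968121665
```

View pics/w4.png

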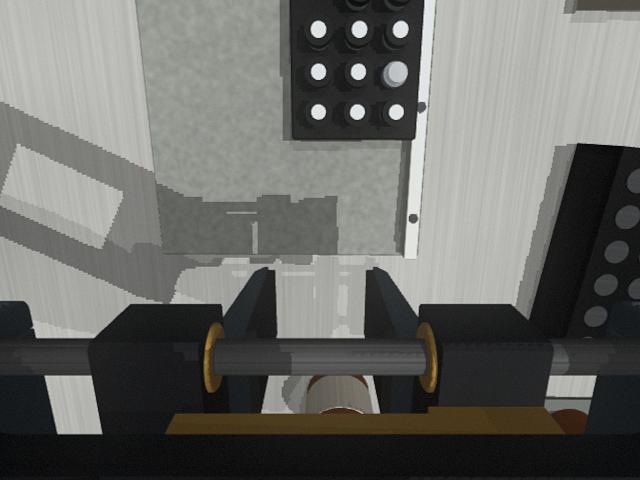

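The wrist view shows the block flush against the far stop: its right-hand edge at column 415 runs along the bar, and x is 623.9 against about 624.1. Now the y nudge.

Request:
send_rows --steps '[[[0,0.4,0.7,0,0.45],[0,0,0.9,0,0.45],[0,0,0.9,0,0.45],[0,0,0.6,0,0.45],[0,0,0.2,0,0.45]]]'

```text
time_s: 12.88
ee_pos: [571.8, -289.9, 76.4]
ee_rot: [-179.5, -0.3, 90.5]
force: [-0.9, -0.7, -0.9]
gripper_width: 41.0
gripper_force: 0.0
```

Request:
send_rows --steps '[[[0.4,0,0,0,0.45],[0.4,0,0,0,0.45],[0.2,0,0,0,0.45],[0.1,0,0,0,0.45],[0,0,0,0,0.45]]]'

```text
time_s: 13.3
ee_pos: [576.2, -246.0, 83.0]
ee_rot: [179.8, 0.1, 90.6]
force: [-0.6, 1.0, -0.1]
gripper_width: 41.2
gripper_force: 0.0
```

Request:
send_rows --steps '[[[0.1,0,0,0,0.45],[0.05,0,0,0,0.45],[0,0,0,0,0.45]]]'

```text
time_s: 13.55
ee_pos: [575.4, -241.1, 81.4]
ee_rot: [180.0, 0.0, 90.5]
force: [0.6, -0.5, -0.4]
gripper_width: 40.9
gripper_force: 0.0
```

Request:
send_rows --steps '[[[0.04,0,0,0,0.45],[0.03,0,0,0,0.45],[0,0,0,0,0.45]]]'

```text
time_s: 13.8
ee_pos: [575.2, -238.5, 81.0]
ee_rot: [-180.0, -0.0, 90.5]
force: [-0.2, -0.1, 0.6]
gripper_width: 41.0
gripper_force: 0.0
```

Request:
send_rows --steps '[[[0.03,0,0,0,0.45],[0.02,0,0,0,0.45],[0,0,0,0,0.45]]]'

```text
time_s: 14.05
ee_pos: [575.2, -238.4, 81.0]
ee_rot: [180.0, 0.2, 90.5]
force: [-0.9, -6.4, -1.8]
gripper_width: 41.2
gripper_force: 2.9
```

The second contact stalled at the same y (-238.4), so the block is flush against both stops. Next I'll measure the lever and marker.

```bash
cat > lv.py <<'E'
from m import *
def lev(f,tag,off=(0,0)):
    W=cloud(f)-np.array([*off,0]);br=f['pixels'].astype(int).max(2);x,y,z=W[...,0],W[...,1],W[...,2]
    c=np.array([539,212.]);a=np.radians(-7.0);R=np.array([[np.cos(a),-np.sin(a)],[np.sin(a),np.cos(a)]])
    L=(W[...,:2]-c)@R; L[...,0]-=50   # control axes, from the pivot
    r=np.hypot(L[...,0],L[...,1]);th=(np.arctan2(L[...,1],L[...,0])%(2*np.pi))-np.pi+1
    ins=(abs(L[...,0]+50)<86)&(abs(L[...,1])<116)
    def pr(n,m): print(tag,n,m.sum(),'med',np.round(np.nanmedian(np.c_[L[m],z[m],r[m],th[m]],0),3))
    pr('hub',ins&(r<25)&(z>76)&(br<100))
    pr('bar',ins&(r>22)&(r<62)&(z>72)&(z<92)&(br<110))
    pr('knobtop',ins&(r>55)&(z>111)&(z<119)&(br<110))
    mk=ins&(r>90)&(r<135)&(z>62)&(z<72)&(br<125)
    pr('marker',mk); p=L[mk]; 
    if len(p)>5:
        u=np.linalg.svd(p-p.mean(0))[2][0]; print('   r range',r[mk].min(),r[mk].max(),'axis',np.degrees(np.arctan2(u[1],u[0]))%180)
E
python3 - <<'E'
from lv import *
lev(dict(np.load('/tmp/top.npz')),'top',(-2.3,3)); lev(dict(np.load('/tmp/side.npz')),'side')
E
```

```text
top hub 143 med [-4.235 -0.7   87.758 11.425  1.051]
top bar 90 med [-30.488  28.498  83.548  41.842   0.257]
top knobtop 51 med [-56.045  54.124 115.424  78.444   0.235]
top marker 49 med [-95.12  -52.398  67.508 107.548   1.494]
   r range 91.75683393148755 128.06476152672562 axis 154.51067132198895
side hub 103 med [-3.992 -5.211 85.487 12.609  1.598]
side bar 68 med [-30.786  26.491  81.687  40.759   0.296]
side knobtop 35 med [-55.821  55.055 113.869  78.951   0.227]
side marker 40 med [-94.625 -53.785  65.159 108.134   1.502]
   r range 90.33149813940814 131.50052457613677 axis 159.03156392921755
```

Request:
send_rows --steps '[[[-0.4,0,0,0,0.45],[-0.3,0,-0.9,0,0],[0,0,-1,0,0],[0,0,-1,0,0],[0,0,-0.5,0,0]]]'

```text
time_s: 14.47
ee_pos: [577.1, -266.2, 222.4]
ee_rot: [179.6, 0.1, 90.5]
force: [0.6, -0.7, 0.5]
gripper_width: 17.3
gripper_force: 0.0
```

Both cameras agree: lever θ≈0.23, knob radius 78.5 (given as 78), marker ≈1.50. I'll move over to the left of the knob at a safe height with the fingers shut.

Request:
send_rows --steps '[[[0.9,0,0,0,0],[0.9,0,0,0,0],[0.9,0,0,0,0],[0.9,0,0,0,0],[0.9,0,0,0,0]]]'

```text
time_s: 14.88
ee_pos: [573.7, -83.5, 217.2]
ee_rot: [180.0, -0.0, 90.5]
force: [0.4, 0.3, -0.1]
gripper_width: 0.2
gripper_force: 0.0
```

Request:
send_rows --steps '[[[0.9,0,0,0,0],[0.9,0,0,0,0],[0.9,0,0,0,0],[0.9,0,0,0,0],[0.9,0,0,0,0]]]'

```text
time_s: 15.3
ee_pos: [572.3, 96.8, 217.2]
ee_rot: [-180.0, -0.0, 90.5]
force: [0.2, 0.2, 0.2]
gripper_width: 0.2
gripper_force: 0.0
```

Request:
send_rows --steps '[[[0.9,0,0,0,0],[0.9,0,0,0,0],[0.9,0,0,0,0],[0.9,0,0,0,0],[0.9,0,0,0,0]]]'

```text
time_s: 15.72
ee_pos: [570.8, 276.9, 217.1]
ee_rot: [-180.0, -0.0, 90.5]
force: [1.4, 0.3, 0.5]
gripper_width: 0.8
gripper_force: 0.0
```

Request:
send_rows --steps '[[[0.4,0,0,1,0],[0,0,0,1,0],[0,0,0,1,0],[0,0,0,1,0],[0,0,0,1,0]]]'

```text
time_s: 16.13
ee_pos: [570.8, 291.4, 216.9]
ee_rot: [-180.0, 0.0, 55.8]
force: [-1.0, 0.1, -0.4]
gripper_width: 0.4
gripper_force: 0.0
```

Request:
send_rows --steps '[[[0,0,0,1,0],[0,0,0,1,0],[0,0,0,0.5,0],[0,0,0,0,0],[0,0,0,0,0]]]'

```text
time_s: 16.55
ee_pos: [570.8, 291.2, 217.0]
ee_rot: [-180.0, 0.0, 39.0]
force: [-0.3, 0.3, 0.1]
gripper_width: 0.6
gripper_force: 0.0
```

```bash
cat > go.py <<'E'
from h import *
def to(tx,ty,tz):
    s=env.state();p=s['ee_pos'];a=np.radians(s['ee_rot'][2]);d=np.array([tx,ty])-p[:2]
    print(np.round(p,1),np.round(s['ee_rot'],1),'units x,y,z',np.round(np.array([d@[np.cos(a),np.sin(a)],d@[np.sin(a),-np.cos(a)],p[2]-tz])/40,2))
E
python3 -c "
from go import *
to(570.7,291.7,93)"
```

```text
[570.8 291.2 217. ] [-180.    0.   39.] units x,y,z [ 0.01 -0.01  3.1 ]
```

Right on target. Descending, then closing in on the knob.

Request:
send_rows --steps '[[[0,0,0.9,0,0],[0,0,0.9,0,0],[0,0,0.8,0,0],[0,0,0.5,0,0],[0,0,0,0,0]]]'

```text
time_s: 16.97
ee_pos: [567.5, 289.8, 87.9]
ee_rot: [-179.9, 0.6, 39.0]
force: [-0.7, -0.6, -0.5]
gripper_width: 0.2
gripper_force: 0.0
```

Request:
send_rows --steps '[[[-0.1,0,0,0,0],[-0.1,0,0,0,0],[-0.1,0,0,0,0],[0,0,0,0,0]]]'

```text
time_s: 17.3
ee_pos: [561.7, 284.1, 95.2]
ee_rot: [180.0, -0.2, 38.9]
force: [0.1, 0.7, 0.9]
gripper_width: 0.4
gripper_force: 0.1
```

Request:
send_rows --steps '[[[-0.12,-0.04,0,-0.5,0],[-0.12,-0.04,0,-0.5,0],[-0.12,-0.04,0,-0.5,0],[-0.12,-0.04,0,-0.5,0],[-0.12,-0.04,0,-0.5,0]]]'

```text
time_s: 17.72
ee_pos: [540.1, 273.1, 95.1]
ee_rot: [179.9, -0.3, 56.3]
force: [1.7, 1.1, 1.0]
gripper_width: 0.3
gripper_force: 0.8
```

Request:
send_rows --steps '[[[-0.12,-0.04,0,-0.5,0],[-0.12,-0.04,0,-0.5,0],[-0.12,-0.04,0,-0.5,0],[-0.12,-0.04,0,-0.5,0],[-0.12,-0.04,0,-0.5,0]]]'

```text
time_s: 18.13
ee_pos: [522.1, 255.4, 95.0]
ee_rot: [179.8, -0.2, 73.5]
force: [1.0, 1.7, 0.3]
gripper_width: 0.4
gripper_force: 0.7
```

```bash
cat >> lv.py <<'E'
def tool():
    s=env.state();p=s['ee_pos'];d=p[:2]-np.array([588.6,205.9]);a=np.radians(s['ee_rot'][2])
    t=-np.array([np.cos(a),np.sin(a)]);rh=np.array([-np.sin(a),np.cos(a)])
    # pushing face at 16 mm, knob 11 mm: knob centre at tangential offset d.t+27
    q=d@t+27; th=np.degrees(np.arcsin(np.clip(q/78,-1,1)))+np.degrees(a)+90-360*0
    print('tool',np.round(p,1),'yaw',round(np.degrees(a),1),'rad/tan',np.round([d@rh,d@t],1),'theta if touching',round((th-173)/57.2958+1,3),'force',np.round(s['force'],1))
E
python3 - <<'E'
from lv import *
tool()
f=grab('side');lev(f,'side')
E
```

```text
tool [522.1 255.4  95. ] yaw 73.5 rad/tan [ 77.9 -28.6] theta if touching 0.814 force [1.  1.7 0.3]
side hub 461 med [ -9.852   2.135 214.595  15.697   0.85 ]
side bar 80 med [-41.532   4.642  81.034  41.702   0.902]
side knobtop 49 med [-74.72   15.738 114.775  77.321   0.802]
side marker 41 med [-94.423 -52.14   65.2   107.008   1.498]
   r range 92.87891125027484 133.60521758252347 axis 151.87770239722875
```

θ≈0.81, and the contact model agrees. Continuing to about 1.38.

Request:
send_rows --steps '[[[-0.12,-0.04,0,-0.5,0],[-0.12,-0.04,0,-0.5,0],[-0.12,-0.04,0,-0.5,0],[-0.12,-0.04,0,-0.5,0],[-0.12,-0.04,0,-0.5,0]]]'

```text
time_s: 18.6
ee_pos: [509.8, 233.2, 94.5]
ee_rot: [179.8, -0.1, 90.6]
force: [0.6, 2.0, 0.2]
gripper_width: 0.0
gripper_force: 0.7
```

Request:
send_rows --steps '[[[-0.12,-0.04,0,-0.5,0],[-0.12,-0.04,0,-0.5,0],[-0.12,-0.04,0,-0.5,0],[-0.12,-0.04,0,-0.5,0],[0,0,0,0,0]]]'

```text
time_s: 19.02
ee_pos: [505.2, 212.8, 94.4]
ee_rot: [179.8, -0.0, 104.2]
force: [-0.1, 0.3, -0.0]
gripper_width: 0.2
gripper_force: 0.1
```

Run:
```python
from lv import *
tool()
f=grab('side');lev(f,'side');f=grab('top');lev(f,'top',(-2.3,3));print(env.state()['time_s'])
```

```text
tool [505.2 212.8  94.4] yaw 104.2 rad/tan [ 79.1 -27.2] theta if touching 1.369 force [-0.1  0.3 -0. ]
side hub 339 med [ -4.354  -6.349 191.635  12.413   1.677]
side bar 68 med [-37.437 -18.549  82.019  41.907   1.48 ]
side knobtop 66 med [-76.268 -22.97  114.681  81.926   1.299]
side marker 48 med [-95.309 -51.104  65.207 106.184   1.477]
   r range 90.37939199805575 129.70508696970188 axis 157.75487057133114
top hub 39 med [  0.438 -11.318  87.61   13.389   2.627]
top bar 6 med [-26.029 -17.682  83.066  31.469   1.597]
top knobtop 1 med [-69.429 -41.003 114.592  80.633   1.533]
top marker 30 med [-90.924 -52.664  67.421 108.12    1.503]
   r range 94.39568917178538 128.69333097781552 axis 105.89037149004139
19.1167
```

Request:
send_rows --steps '[[[-0.08,-0.03,0,-0.35,0],[-0.08,-0.03,0,-0.35,0],[0,0,0,0,0]]]'

```text
time_s: 19.37
ee_pos: [504.3, 206.3, 93.6]
ee_rot: [179.9, -0.0, 109.0]
force: [-0.5, -0.0, 0.4]
gripper_width: 0.7
gripper_force: 0.3
```

```bash
python3 -c "
from lv import *
tool()"
```

```text
tool [504.3 206.3  93.6] yaw 109.0 rad/tan [ 79.6 -27.8] theta if touching 1.444 force [-0.5 -0.   0.4]
```

Request:
send_rows --steps '[[[0.5,0,0,0,0],[0.8,0,0,0,0],[1,0,0,0,0],[1,0,-0.5,0,0],[0,0,0,0,0]]]'

```text
time_s: 19.78
ee_pos: [461.1, 334.6, 114.3]
ee_rot: [179.7, -0.2, 109.2]
force: [0.4, 0.2, 0.5]
gripper_width: 0.4
gripper_force: 0.0
```

Run:
```python
from lv import *
tool()
f=grab('side');lev(f,'side');np.savez('/tmp/s3',**f);f=grab('top');lev(f,'top',(-2.3,3));np.savez('/tmp/t3',**f)
```

```text
tool [461.1 334.6 114.3] yaw 109.2 rad/tan [  78.  -163.5] theta if touching -0.113 force [0.4 0.2 0.5]
side hub 89 med [-2.392 -8.001 85.726 12.438  1.906]
side bar 64 med [-36.237 -22.056  81.268  42.539   1.552]
side knobtop 34 med [-69.654 -36.367 113.949  80.792   1.488]
side marker 39 med [-95.073 -53.192  65.527 108.063   1.494]
   r range 91.56403312833507 130.93772979350567 axis 156.16434277378312
top hub 136 med [-4.021 -3.918 87.194 11.06   1.486]
top bar 70 med [-36.412 -18.939  84.403  41.65    1.493]
top knobtop 53 med [-70.448 -35.82  115.81   79.27    1.475]
top marker 41 med [-94.064 -50.204  67.412 106.127   1.48 ]
   r range 90.99087822112222 121.02643970154416 axis 158.38055858292037
```

Lever ≈1.48, marker ≈1.49. I'll move the wrist camera overhead for a precise close view.

Request:
send_rows --steps '[[[0,0,-1,0,0],[0,0,-1,0,0],[-0.9,0,-0.9,0,0],[-0.9,0,0,0,0],[-0.9,0,0,0,0]]]'

```text
time_s: 20.3
ee_pos: [495.8, 230.5, 223.1]
ee_rot: [179.8, 0.0, 109.0]
force: [0.6, -0.6, -0.7]
gripper_width: 0.9
gripper_force: 0.0
```

Request:
send_rows --steps '[[[-0.9,0,0,0,0],[-0.9,0,0,0,0],[-0.9,0,0,0,0],[-0.9,0,0,0,0],[-0.5,0,0,0,0]]]'

```text
time_s: 20.72
ee_pos: [548.5, 72.2, 220.5]
ee_rot: [-179.9, 0.1, 108.8]
force: [-0.3, 0.6, 0.6]
gripper_width: 0.4
gripper_force: 0.0
```

Request:
send_rows --steps '[[[0,0,0,0,0],[0,0,0,0,0]]]'

```text
time_s: 20.88
ee_pos: [547.9, 75.3, 220.5]
ee_rot: [-179.9, -0.0, 108.8]
force: [0.4, 0.3, -1.0]
gripper_width: 0.5
gripper_force: 0.0
```

Run:
```python
from lv import *
f=grab('wrist');save(f,'w5.png');lev(f,'wrist');np.savez('/tmp/w5',**f);print(env.state()['ee_pos'])
```

```text
wrist hub 1766 med [-3.743 -1.37  87.605 11.47   1.192]
wrist bar 1037 med [-37.734 -17.873  83.816  41.904   1.443]
wrist knobtop 916 med [-70.194 -34.372 114.642  78.383   1.456]
wrist marker 470 med [-98.001 -48.985  66.841 109.574   1.462]
   r range 90.33769149021892 132.31651653238765 axis 159.29353445056154
[547.74914948  76.47469562 220.6143102 ]
```

View pics/w5.png

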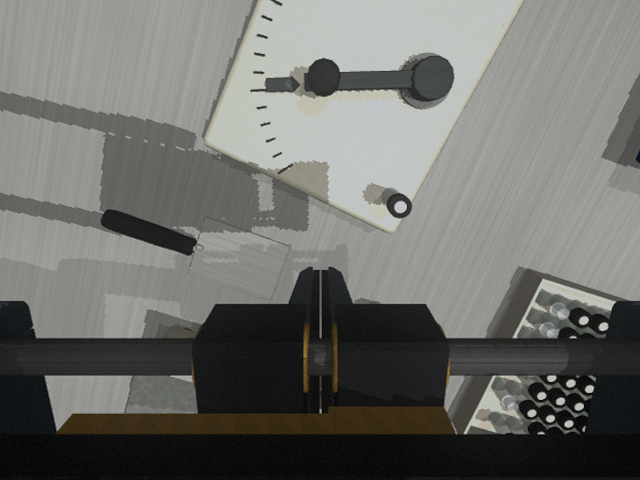

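The wrist view shows the knob at about px (323,77), the hub at (433,77) and the marker running from (265,84) to (298,84). They're nearly in line, so I'll refine the angles from circle fits.

```bash
cat > fine.py <<'E'
from h import *
def fine(f):
    W=cloud(f);br=f['pixels'].astype(int).max(2);x,y,z=W[...,0],W[...,1],W[...,2]
    r=np.hypot(x-588.6,y-205.9)
    top=lambda m:np.array(cv2.minEnclosingCircle(W[m][:,:2].astype(np.float32))[0]+(cv2.minEnclosingCircle(W[m][:,:2].astype(np.float32))[1],))
    h=(r<30)&(z>78)&(z<100)&(br<110);zt=np.nanpercentile(z[h],90);hub=top(h&(abs(z-zt)<2.5))
    k=(r>55)&(r<100)&(abs(z-115)<3)&(br<110);kn=top(k)
    print('hub',hub.round(1),zt.round(1),'knob',kn.round(1))
    d=kn[:2]-hub[:2];al=np.degrees(np.arctan2(d[1],d[0]));print('lever dir',al%360,'r',np.hypot(*d))
    rr=np.hypot(x-hub[0],y-hub[1]);m=(rr>94)&(rr<123)&(z>64)&(z<70)&(br<110)&(abs((np.degrees(np.arctan2(y-hub[1],x-hub[0]))-al+180)%360-180)<15)
    q=W[m][:,:2]-hub[:2];rq=np.hypot(*q.T);a=np.degrees(np.arctan2(q[:,1],q[:,0]))%360
    for lo,hi in ((94,100),(100,106),(106,112),(112,118),(118,123)):
        s=(rq>lo)&(rq<hi)
        if s.sum()>2: print(lo,hi,s.sum(),'dir mid',((a[s].min()+a[s].max())/2).round(2),'med',np.median(a[s]).round(2))
    b=(rr>26)&(rr<62)&(z>81)&(z<87)&(br<110);q=W[b][:,:2]-hub[:2];c=cv2.fitLine(q.astype(np.float32),cv2.DIST_L2,0,.01,.01).ravel()
    print('bar line dir',np.degrees(np.arctan2(c[1],c[0]))%180+0,'dir med',np.median(np.degrees(np.arctan2(q[:,1],q[:,0])))%360)
E
python3 -c "
from fine import *
fine(dict(np.load('/tmp/w5.npz')))"
```

```text
hub [587.9 207.3  14.8] 88.7 knob [514.9 180.5  10.9]
lever dir 200.1311121789859 r 77.66718447967177
94 100 35 dir mid 200.13 med 200.15
100 106 112 dir mid 199.89 med 200.15
106 112 109 dir mid 200.2 med 200.04
112 118 112 dir mid 200.14 med 200.12
118 123 68 dir mid 200.1 med 200.06
bar line dir 20.181004 dir med 200.25531063558813
```

The lever points along 200.1° and the marker lies at 200.1°. The fitted sizes match the given ones (knob radius 10.9 mm, 77.7 mm from the pivot). The robot is touching nothing, so I'm handing in.

```bash
python3 -c "
from h import *
print(env.job_done())"
```

```text
the job is handed in; nothing more can be done
None
```

The vial block is flush against both stops and the lever points straight at the set marker, within about 0.1° by the wrist camera; I handed the job in at about 21 s of the 64 s allowed, and no verdict came back.

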